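# Tip the tape roll flat and slide it onto the dye chart

## Task

The roll of masking tape stands on its edge on the papered table: push it over where it stands so that it lies flat on its side, then push it, lying flat, along the table until it lies wholly inside the blue ring drawn on the dye chart, to weigh the sheet down. Only push it with the fingers, never pick it up, and leave the jars, the small bottle and the spoon where they are.

Things in the scene. Friction and masses are not known exactly. Their poses are not given: they have to be found in the camera images.
- tape: Tan masking tape roll, 0.14-0.28 kg, 110 mm diameter, 76 mm open bore, 36 mm wide. Origin at its centre; own x = roll axis. Starts on edge (x level, centre 55 mm up, top 110 mm), facing any way. Pushed along its axis near the top it tilts on its bottom edge and past 18 degrees falls flat by itself, landing about 70 mm further that way: x vertical, centre 18 mm up, top 36 mm. Slides when pushed.
- chart: Dye chart: cream paper sheet 320 x 250 mm, flat on the table and fixed, nothing to catch on, with six coloured squares on its far half. On it is drawn a blue ring, 150 mm inside and 162 mm outside diameter. Origin at the centre of the ring, on the table; own x runs from the ring towards the coloured squares, z up.
- jar: Empty clear glass jar, open at the top, 72 mm diameter, 110 mm high, loose; origin at the centre of its underside, z up. Leave alone.
- mordant: Amber glass jar with a white cap and paper label, 64 mm diameter, 105 mm high, loose; origin at the centre of its underside, z up. Leave alone.
- spoon: Steel spoon lying on the table along its own x axis, 170 mm long, about 50 mm wide at the round bowl (its +x end), handle 20 mm thick, loose; origin at its middle on the table. Leave alone.
- dropper: Small amber dropper bottle with a black cap, 34 mm diameter, 70 mm high, loose; origin at the centre of its underside, z up. Leave alone.
Not all that is in view belongs to the job. What is meant by the tape is not black, orange or white, and is the larger of those in its own colour.

How it is judged:
On the way, in this order (a step that is already met when the one before it is completed fails the run):
1. the tape roll has been tipped over where it stood and lies flat ((angle between tape's own x axis and vertical below 0.08 rad or angle between tape's own x axis and vertical above 3.0616 rad) and height (world z) of tape below 0.024 m and distance of tape from where it was at the start of the episode below 0.16 m), for 0.2 s.
2. the roll lies flat inside the blue ring ((angle between tape's own x axis and vertical below 0.08 rad or angle between tape's own x axis and vertical above 3.0616 rad) and horizontal distance between tape and chart below 0.022 m), for 0.1 s.
At the end, for the whole second after the job is handed in: The tape roll lies flat on the table (axis within 0.08 rad of vertical, centre below 24 mm), at rest, its centre within 22 mm of the ring's centre; jars, bottle and spoon upright as they were and within 20 mm of their places (all of step 2 and height (world z) of tape below 0.024 m and linear speed of tape below 0.01 m/s and distance of each of jar, mordant, spoon, dropper from where it was at the start of the episode below 0.02 m and angle between each of jar, mordant, dropper's own z axis and vertical below 0.35 rad); the robot touches nothing.
It fails at once if the tape roll is lifted off the table (height (world z) of tape above 0.07 m or ((angle between tape's own x axis and vertical below 0.45 rad or angle between tape's own x axis and vertical above 2.6916 rad) and height (world z) of tape above 0.046 m) or ((angle between tape's own x axis and vertical below 0.2 rad or angle between tape's own x axis and vertical above 2.9416 rad) and height (world z) of tape above 0.036 m)).
It fails at once if a jar, the bottle or the spoon is pushed over 20 mm from its place (distance of any of jar, mordant, spoon, dropper from where it was at the start of the episode above 0.02 m).
It fails at once if a jar or the bottle is tipped (angle between any of jar, mordant, dropper's own z axis and vertical above 0.35 rad).
It also fails if it takes over 48 s, if anything falls off the work surface, if the arm or the gripper's body presses on something with over 40 N, if the wrist force passes 120 N, or if a joint passes its speed limit or range.

## Robot

A 6-joint arm with a two-finger parallel gripper is mounted at the origin on the work surface. World frame = base frame: x ahead of the robot, y to its left, z up, the work surface at z = 0. Lengths are in m, angles in rad, forces in N, time in s.
With the tool pointing down it reaches from about 0.35 to 0.975 m from the base axis. Payload 17.4 kg.
Tool frame: the origin (TCP) lies at the very end of the fingers, on their centre line; the grasp point (between the pads) lies 19 mm behind it; z points along the fingers, y is the line along which they close (so a half turn about z gives the same grasp; the last joint's range is limited). The gripper opens to 85 mm and grips with 20 to 120 N. Pads are 22 mm wide; open, the fingers measure 114 mm over their backs; the gripper's body (76 mm by 85 mm) begins 54 mm behind the grasp point. The pads swing forward as they close: fully open they stand 13 mm farther back than shut.
Start: joints at [1.068, 0.116, 1.442, -0, 1.584, -0.038], TCP at [0.303, 0.603, 0.231] pointing down, gripper open.
Joint ranges: [-2.83, 2.83], [-0.83, 2.19], [0.07, 2.5], [-1.14, 4.28], [0.01, 3], [-2.97, 2.97]. Speed limits (rad/s): [1.89, 1.89, 2.22, 3.14, 3.14, 3.14].

## Interface

Orientations are given as a unit quaternion [w, x, y, z].
In Python, from rig import bot gives the robot as it stands. The module is installed in compiled form; this text tells all that it offers.
- The arm moves only by the shell command python3 -m pendant 'ROWS' [FORCE]. ROWS is JSON, a list of rows, each an object with "grip": the gripper's target within -1 to 1 (fully open at 1, half-way at 0, shut at -1); "travel": the shift along the tool's x, y, z each as a share of 0.12 m, from -1 to 1, a list of three; "turn": the turn about the tool's z as a share of 2 rad, from -1 to 1. A call has 1 to 12 rows; each row is the pose to reach, as a shift and turn from the pose commanded when the call began, along the tool's axes at that moment; what a row does not reach only later rows make up. A row lasts 1/10 s, in which the tool goes at most 50 mm and 8.59 degrees, less where a joint would pass 70% of its speed; a pose out of reach is approached as far as the arm can. A call with a number of a shift or a turn outside -1 to 1 is refused whole. A call with a gripper value outside its range is refused whole. The fingers move at their own pace and stop on an object; FORCE is the grip in N (left out, the last holds). Time passes only in rows, so rows that repeat a pose let the fingers close. It gives the time, the measured TCP pose, the force, the opening and the grip force at its end, in the units of the state.
- bot.get_state(): the state, without advancing time (a new reading comes with each control period).
- bot.capture(name): name is "side" or "top" or "wrist"; returns (picture, depth): 400x640x3 uint8, red, green, blue; 400x640 float32, m along the optical axis (not along the pixel's ray), 0 where there is no reading.
- bot.calibration(name): a dict with "fx", "fy", "cx", "cy" (pixels), "rvec" (rotation vector, rad) and "tvec" (3), from world to camera coordinates, as OpenCV has them; the wrist camera has in their place "mount" (4x4, takes a point from camera to tool coordinates, whose origin is the TCP and whose axes are the flange's). Camera axes: x right, y down, z forward; pixel columns grow to the right and rows downward; lengths in m; the calibration is good to about 2 mm. A picture is of the moment at which its call begins: read the wrist's pose just before it. calibration takes no time and is no camera call.
- bot.finish_job(): hands the job in; it is judged then, once.
The state is a dict: "time_s": time; "joints": joint angles; "qvel": joint speeds; "effort": joint torques, N m; "tool_pos": TCP position; "orientation": TCP orientation; "ft_force": force on the tool from outside, world axes, zero at the start; "torque": the same for the moment, N m; "opening": finger opening in m; "gripper_force": force on a finger pad.
Only numpy, scipy, OpenCV 4.12 (cv2) and the standard library are available. Lean on these libraries where they do the work, as an engineer would, in place of code of your own. Each camera call takes 0.05 s, during which the arm holds its last target. There are 200 camera calls.

## Working session

There is one attempt and no reset: what is moved stays moved. The work goes in short steps, Python scripts to look and compute and a shell command to move; the robot and the scene stay as the last step left them, time stands still between calls to the robot, and variables do not carry over. Pictures are saved under pics/ and viewed, at most 10 in all, crops included, and the job is handed in when it is done.

```bash
mkdir -p pics; python3 - <<'E'
from rig import bot
import cv2,numpy as np,pickle
s=bot.get_state();print(s['time_s'],s['tool_pos'],s['orientation'])
d={}
for n in('top','side'):
    im,dp=bot.capture(n);d[n]=(im,dp,bot.calibration(n));cv2.imwrite(f'pics/{n}0.png',im[:,:,::-1])
    c=d[n][2];R=cv2.Rodrigues(np.array(c['rvec']))[0];print(n,c,-R.T@np.array(c['tvec']).ravel())
pickle.dump(d,open('d0.pkl','wb'))
E
```

```text
0.0 [0.3024817  0.60321411 0.23056153] [-1.37096900e-04  2.30299441e-01  9.73119642e-01 -5.57879883e-04]
top {'fx': 473.59656165490406, 'fy': 473.59656165490406, 'cx': 330.39946800148215, 'cy': 192.92137614369875, 'rvec': array([ 2.11251273, -2.14677287,  0.15217559]), 'tvec': array([0.05654477, 0.54483224, 1.22701634])} [0.34252923 0.02693578 1.29905996]
side {'fx': 443.0064556303228, 'fy': 443.0064556303228, 'cx': 329.52533276071233, 'cy': 200.57643985501798, 'rvec': array([ 2.2559897 , -0.55931833,  0.26364989]), 'tvec': array([-0.47160639,  0.25663673,  0.88696745])} [ 0.17935221 -0.64361519  0.79282944]
```

View pics/top0.png

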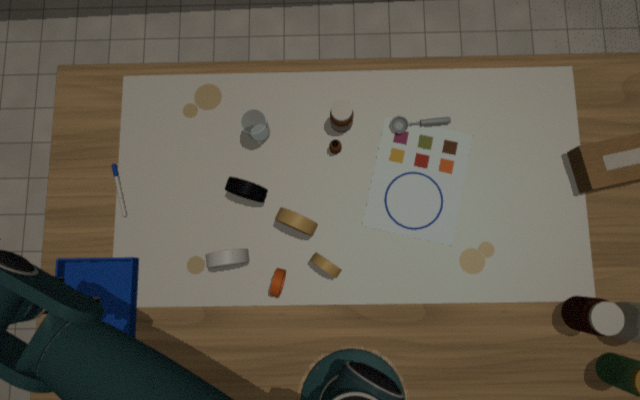

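View pics/side0.png

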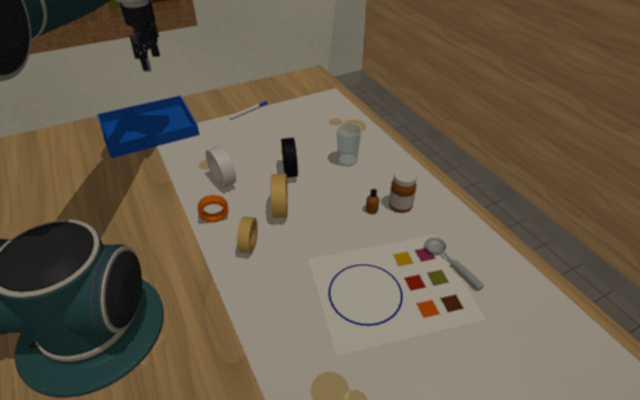

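The top view shows two tan rolls: the larger, at (296,222), is the tape and the smaller, at (324,264), is a decoy. The ring is at (413,201), the dropper at (335,146), the jar at (254,125), the mordant at (342,117) and the spoon at (420,123). The side view agrees, with the tape at (279,196) and the ring at (365,294). I'll tip the tape up and to the right in the image, then push it right to the ring.

```bash
cat > h.py <<'E'
import cv2,numpy as np
def cam(c):
    R=cv2.Rodrigues(np.array(c['rvec']))[0];return R,-R.T@np.array(c['tvec']).ravel()
def ray(c,uv,z=0.):
    R,o=cam(c);uv=np.atleast_2d(uv).astype(float)
    d=np.c_[(uv[:,0]-c['cx'])/c['fx'],(uv[:,1]-c['cy'])/c['fy'],np.ones(len(uv))]@R
    return o+d*((z-o[2])/d[:,2])[:,None]
def depthpts(c,dp,m):
    R,o=cam(c);v,u=np.nonzero(m&(dp>0));w=dp[v,u].astype(float)
    return o+(np.c_[(u-c['cx'])/c['fx'],(v-c['cy'])/c['fy'],np.ones(len(u))]*w[:,None])@R
def blob(m,uv):
    n,l,s,ce=cv2.connectedComponentsWithStats(m.astype(np.uint8));i=1+np.argmin(np.linalg.norm(ce[1:]-uv,axis=1)-1e-3*s[1:,4]);return l==i
def hsv(im,lo,hi): return cv2.inRange(cv2.cvtColor(im,cv2.COLOR_RGB2HSV),lo,hi)>0
def box(shape,x0,x1,y0,y1):
    m=np.zeros(shape,bool);m[y0:y1,x0:x1]=1;return m
def ring(im,c,b):
    m=hsv(im,(105,90,40),(130,255,255))&box(im.shape[:2],*b);v,u=np.nonzero(m)
    p=ray(c,np.c_[u,v]);A=np.c_[2*p[:,:2],np.ones(len(p))];s=np.linalg.lstsq(A,(p[:,:2]**2).sum(1),rcond=None)[0]
    return s[:2],np.sqrt(s[2]+s[:2]@s[:2]),len(p)
E
python3 - <<'E'
import pickle;from h import *
d=pickle.load(open('d0.pkl','rb'))
for n,tb,rb in(('top',(270,320,202,240),(375,455,160,240)),('side',(266,292,168,222),(315,415,250,340))):
    im,dp,c=d[n];print(n,'ring',ring(im,c,rb))
    m=blob(hsv(im,(12,90,60),(28,255,255))&box(im.shape[:2],*tb),np.mean(np.reshape(tb,(2,2)),1))
    p=depthpts(c,dp,m);print('tape px',m.sum(),'zmax',np.percentile(p[:,2],[2,50,98]))
    q=p[p[:,2]>.085];xy=q[:,:2];ctr,sz,a=cv2.minAreaRect((xy*1000).astype(np.float32));print('rect',ctr,sz,a,'mean',xy.mean(0))
    bx=cv2.boxPoints((ctr,sz,a));print(bx)
im,dp,c=d['top']
for k,uv,z in(('jar',(254,120),.05),('mord',(341,107),.105),('drop',(335,144),.07),('bowl',(399,125),0),('black',(246,190),.05),('small',(324,264),.06),('white',(227,259),.05)):
    print(k,ray(c,uv,z).round(3))
E
```

```text
top ring (array([ 0.52877073, -0.18000291]), np.float64(0.07787496591406773), 184)
tape px 582 zmax [0.01601641 0.10054778 0.11091299]
rect (469.92449951171875, 140.26348876953125) (91.19488525390625, 33.88426971435547) 64.88417053222656 mean [0.46860422 0.13835918]
[[435.2304   106.1683  ]
 [465.91095   91.786125]
 [504.6186   174.35867 ]
 [473.93805  188.74084 ]]
side ring (array([ 0.52710775, -0.17740881]), np.float64(0.07804561796092292), 172)
tape px 696 zmax [0.02317983 0.0887959  0.11057434]
rect (461.8484802246094, 128.50201416015625) (77.99799346923828, 34.10517883300781) 65.48033905029297 mean [0.45937752 0.12269208]
[[430.14893 100.09691]
 [461.17847  85.94307]
 [493.54803 156.90712]
 [462.5185  171.06096]]
jar [[0.751 0.255 0.05 ]]
mord [[0.764 0.016 0.105]]
drop [[0.674 0.033 0.07 ]]
bowl [[ 0.745 -0.149  0.   ]]
black [[0.557 0.274 0.05 ]]
small [[0.357 0.067 0.06 ]]
white [[0.374 0.322 0.05 ]]
```

```bash
python3 -m pendant '[{"grip":0.2,"travel":[-0.4,-0.48,0],"turn":0},{"grip":0.2,"travel":[-0.8,-0.95,0],"turn":0},{"grip":0.2,"travel":[-0.8,-0.95,0],"turn":0},{"grip":0.2,"travel":[-0.8,-0.95,0],"turn":0},{"grip":0.2,"travel":[-0.8,-0.95,0],"turn":0}]'
python3 -m pendant '[{"grip":0.2,"travel":[-0.4,-0.48,0],"turn":0},{"grip":0.2,"travel":[-0.8,-0.95,0],"turn":0},{"grip":0.2,"travel":[-0.8,-0.95,0],"turn":0},{"grip":0.2,"travel":[-0.8,-0.95,0],"turn":0},{"grip":0.2,"travel":[-0.8,-0.95,0],"turn":0}]'
python3 -m pendant '[{"grip":0.2,"travel":[-0.4,-0.48,0],"turn":0},{"grip":0.2,"travel":[-0.79,-0.95,0],"turn":0},{"grip":0.2,"travel":[-0.79,-0.95,0],"turn":0},{"grip":0.2,"travel":[-0.79,-0.95,0],"turn":0},{"grip":0.2,"travel":[-0.79,-0.95,0],"turn":0}]'
cat > go.py <<'E'
import sys,numpy as np;from rig import bot;from scipy.spatial.transform import Rotation as R
s=bot.get_state();t=np.array(eval(sys.argv[1]));q=s['orientation'];r=R.from_quat(q,scalar_first=True).as_matrix()
print(s['time_s'],'pos',s['tool_pos'].round(4),'xdir deg',np.degrees(np.arctan2(r[1,0],r[0,0])).round(1),'units',((r.T@(t-s['tool_pos']))/.12).round(3),'F',s['ft_force'].round(1),'open',round(s['opening'],4))
E
python3 go.py '[.406,.169,.08]'
```

```text
time_s: 0.6
tool_pos: [0.3376, 0.4578, 0.2316]
orientation: [0.0, 0.231, 0.973, 0.0]
ft_force: [0.1, 1.3, 0.2]
opening: 0.0506
gripper_force: 0.0
time_s: 1.1
tool_pos: [0.3723, 0.3137, 0.2314]
orientation: [-0.0, 0.231, 0.973, 0.0]
ft_force: [-1.0, 0.4, 0.7]
opening: 0.0513
gripper_force: 0.0
time_s: 1.6
tool_pos: [0.4061, 0.1696, 0.2313]
orientation: [-0.0, 0.231, 0.973, 0.0]
ft_force: [-1.6, 0.4, -0.7]
opening: 0.0515
gripper_force: 0.0
1.6 pos [0.4061 0.1696 0.2313] xdir deg 153.3 units [-0.002 -0.005  1.261] F [-1.6  0.4 -0.7] open 0.0515
```

```bash
python3 -m pendant '[{"grip":0.2,"travel":[0,0,0.4],"turn":0},{"grip":0.2,"travel":[0,0,0.8],"turn":0},{"grip":0.2,"travel":[0,0,1],"turn":0},{"grip":0.2,"travel":[0,0,1],"turn":0}]'
python3 -m pendant '[{"grip":0.2,"travel":[-0.1,0,0.22],"turn":0},{"grip":0.2,"travel":[-0.2,0,0.22],"turn":0},{"grip":0.2,"travel":[-0.28,0,0.22],"turn":0},{"grip":0.2,"travel":[-0.28,0,0.22],"turn":0}]'
python3 - <<'E'
from rig import bot
import cv2
im,dp=bot.capture('side');cv2.imwrite('pics/s1.png',im[100:260,180:380,::-1].repeat(3,0).repeat(3,1))
print(bot.get_state()['tool_pos'],bot.get_state()['ft_force'])
E
```

```text
time_s: 2.0
tool_pos: [0.4038, 0.1705, 0.1078]
orientation: [-0.003, 0.229, 0.973, -0.001]
ft_force: [-0.6, -0.8, -0.1]
opening: 0.0511
gripper_force: 0.0
time_s: 2.4
tool_pos: [0.4372, 0.1542, 0.0867]
orientation: [0.001, 0.23, 0.973, 0.0]
ft_force: [0.1, 0.3, -0.2]
opening: 0.0509
gripper_force: 0.0
[0.43664629 0.15427821 0.08643786] [ 0.46382408 -1.24334451  0.35152518]
```

View pics/s1.png

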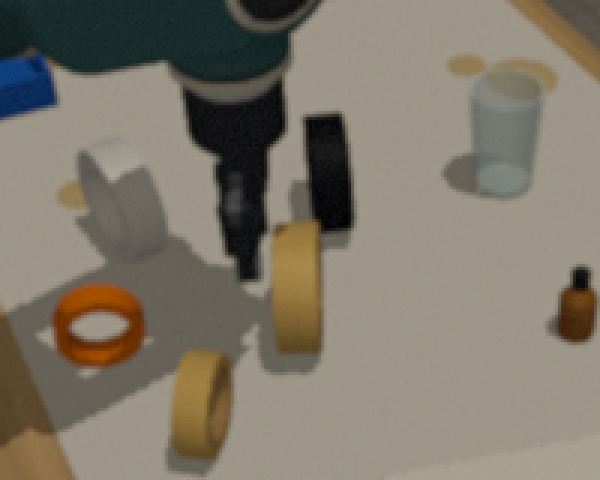

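The fingers, at crop pixel (245,275), stand just behind the upper part of the tape (297,285), and nothing has moved yet. Next I push it over.

```bash
python3 -m pendant '[{"grip":0.2,"travel":[-0.07,0,0],"turn":0},{"grip":0.2,"travel":[-0.14,0,0],"turn":0},{"grip":0.2,"travel":[-0.21,0,0],"turn":0},{"grip":0.2,"travel":[-0.28,0,0],"turn":0},{"grip":0.2,"travel":[-0.35,0,0],"turn":0},{"grip":0.2,"travel":[-0.42,0,0],"turn":0},{"grip":0.2,"travel":[-0.45,0,0],"turn":0},{"grip":0.2,"travel":[-0.45,0,0],"turn":0},{"grip":0.2,"travel":[-0.1,0,-0.1],"turn":0},{"grip":0.2,"travel":[0,0,-0.4],"turn":0},{"grip":0.2,"travel":[0,0,-0.8],"turn":0},{"grip":0.2,"travel":[0,0,-0.8],"turn":0}]'
python3 - <<'E'
from rig import bot
import cv2;from h import *
for n,b in(('top',(250,370,160,260)),('side',(230,380,140,260))):
    im,dp=bot.capture(n);c=bot.calibration(n)
    x0,x1,y0,y1=b;cv2.imwrite(f'pics/{n}2.png',cv2.resize(im[y0:y1,x0:x1,::-1],None,fx=4,fy=4))
    m=hsv(im,(12,90,60),(28,255,255))&box(im.shape[:2],*b)
    nn,l,s,ce=cv2.connectedComponentsWithStats(m.astype(np.uint8))
    for i in range(1,nn):
        if s[i,4]>150:
            p=depthpts(c,dp,l==i);q=p[p[:,2]>.03];print(n,ce[i],s[i,4],'z',np.percentile(p[:,2],[2,50,98]).round(3),'circ',cv2.minEnclosingCircle((q[:,:2]*1000).astype(np.float32)) if len(q) else 0)
E
```

```text
time_s: 3.65
tool_pos: [0.437, 0.1549, 0.1873]
orientation: [0.004, 0.23, 0.973, 0.002]
ft_force: [-0.0, -0.1, -0.2]
opening: 0.0512
gripper_force: 0.0
top [317.06005222 194.67885117] 383 z [0.013 0.035 0.041] circ ((510.66864013671875, 97.3934326171875), 79.92851257324219)
side [308.60787825 205.84691137] 1117 z [0.006 0.033 0.039] circ ((531.5160522460938, 106.83068084716797), 55.736331939697266)
side [372.00543478 204.34782609] 184 z [0.008 0.036 0.054] circ ((673.1124267578125, 29.370466232299805), 14.519790649414062)
side [246.58320127 234.35340729] 631 z [0.012 0.063 0.085] circ ((351.3030090332031, 59.89167404174805), 39.99925231933594)
```

View pics/top2.png

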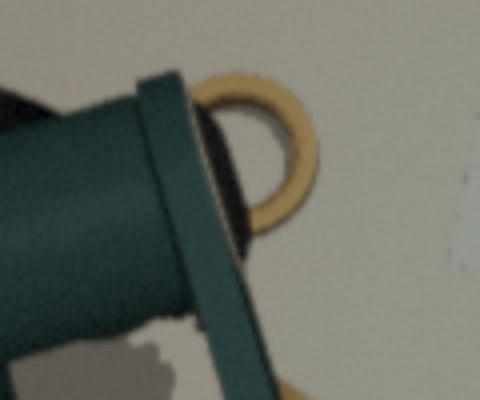

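The tape now lies flat at about (0.5315, 0.107); in this crop its centre is at about (240,155), partly hidden by the arm. Before placing the tool, I'll check the clearance to the black roll behind it.

```bash
python3 - <<'E'
import pickle;from h import *
d=pickle.load(open('d0.pkl','rb'))
for n,b in(('top',(220,272,170,208)),('side',(278,300,134,178))):
    im,dp,c=d[n]; m=hsv(im,(0,0,0),(179,255,50))&box(im.shape[:2],*b)
    p=depthpts(c,dp,m);p=p[(p[:,2]>.02)&(p[:,2]<.13)]
    for lo,hi in((.02,.06),(.06,.08),(.08,.1),(.1,.13)):
        q=p[(p[:,2]>lo)&(p[:,2]<hi)]
        if len(q)>5:
            i=q[:,1].argmin();print(n,lo,len(q),'min y',q[i].round(3),'max y',q[q[:,1].argmax()].round(3),'min x',q[:,0].min().round(3))
E
python3 go.py '[.4965,.168,.187]'
```

```text
top 0.02 56 min y [0.551 0.219 0.059] max y [0.557 0.325 0.039] min x 0.525
top 0.06 55 min y [0.55  0.22  0.071] max y [0.556 0.322 0.074] min x 0.526
top 0.08 190 min y [0.556 0.223 0.082] max y [0.557 0.323 0.084] min x 0.527
top 0.1 285 min y [0.561 0.236 0.101] max y [0.554 0.305 0.101] min x 0.534
side 0.02 108 min y [0.546 0.217 0.05 ] max y [0.551 0.317 0.053] min x 0.522
side 0.06 92 min y [0.546 0.216 0.068] max y [0.523 0.239 0.06 ] min x 0.521
side 0.08 129 min y [0.552 0.222 0.085] max y [0.533 0.269 0.097] min x 0.522
side 0.1 151 min y [0.549 0.239 0.101] max y [0.547 0.291 0.108] min x 0.529
3.75 pos [0.4359 0.1543 0.1819] xdir deg 153.4 units [-0.401  0.328 -0.041] F [ 0.3 -1.1 -1.4] open 0.0514
```

```bash
python3 go.py '[.5315,.166,.182]'
```

```text
3.75 pos [0.4359 0.1543 0.1819] xdir deg 153.4 units [-0.669  0.444  0.001] F [ 0.3 -1.1 -1.4] open 0.0514
```

```bash
python3 -m pendant '[{"grip":0.65,"travel":[-0.2,0.12,0],"turn":0.08},{"grip":0.65,"travel":[-0.4,0.24,0],"turn":0.15},{"grip":0.65,"travel":[-0.67,0.44,0],"turn":0.23},{"grip":0.65,"travel":[-0.67,0.44,0],"turn":0.3},{"grip":0.65,"travel":[-0.67,0.44,0],"turn":0.38},{"grip":0.65,"travel":[-0.67,0.44,0],"turn":0.45},{"grip":0.65,"travel":[-0.67,0.44,0],"turn":0.53},{"grip":0.65,"travel":[-0.67,0.44,0],"turn":0.56},{"grip":0.65,"travel":[-0.67,0.44,0],"turn":0.56},{"grip":0.65,"travel":[-0.67,0.44,0],"turn":0.56}]'
python3 go.py '[.5315,.166,.012]'
python3 - <<'E'
from rig import bot
import cv2
im,dp=bot.capture('wrist');cv2.imwrite('pics/w3.png',im[:,:,::-1])
E
```

```text
time_s: 4.75
tool_pos: [0.5309, 0.1651, 0.1799]
orientation: [-0.0, 0.711, 0.703, -0.001]
ft_force: [-0.7, -0.3, -0.9]
opening: 0.0702
gripper_force: 0.0
4.75 pos [0.5309 0.1651 0.1799] xdir deg 89.3 units [0.008 0.007 1.399] F [-0.7 -0.3 -0.9] open 0.0702
```

View pics/w3.png

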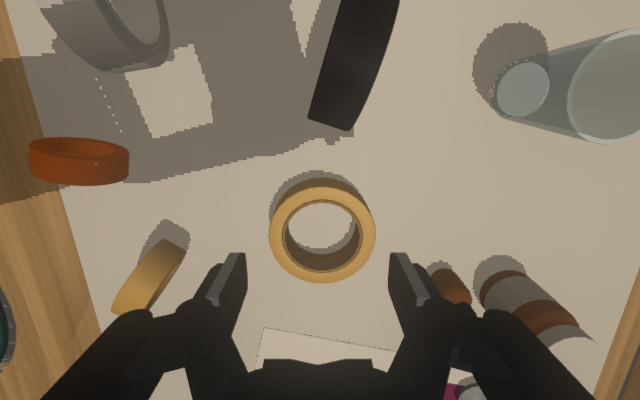

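The wrist view shows the tape lying flat, centred at about (322,233) with its upper rim visible. The black roll is clear at (350,65). I'll refine the tape's position from this view before going down.

```bash
cat >> h.py <<'E'
def wristtape(bot):
    from scipy.spatial.transform import Rotation as Ro
    s=bot.get_state();im,dp=bot.capture('wrist');k=bot.calibration('wrist');T=np.eye(4)
    T[:3,:3]=Ro.from_quat(s['orientation'],scalar_first=True).as_matrix();T[:3,3]=s['tool_pos']
    W=np.linalg.inv(T@np.array(k['mount']));c=dict(k,rvec=cv2.Rodrigues(W[:3,:3])[0],tvec=W[:3,3])
    return im,dp,c
E
python3 - <<'E'
from rig import bot
from h import *
im,dp,c=wristtape(bot)
m=blob(hsv(im,(12,80,60),(28,255,255))&box(im.shape[:2],260,385,170,300),(322,233))
p=depthpts(c,dp,m);q=p[p[:,2]>.032];print(len(p),np.percentile(p[:,2],[2,50,98]),cv2.minEnclosingCircle((q[:,:2]*1000).astype(np.float32)),cam(c)[1])
E
```

```text
6225 [0.00252965 0.03446095 0.03620033] ((535.7193603515625, 108.94741821289062), 54.8582763671875) [0.53308458 0.24824713 0.32201584]
```

```bash
python3 -m pendant '[{"grip":0.65,"travel":[0.025,0.025,0.3],"turn":0},{"grip":0.65,"travel":[0.025,0.025,0.6],"turn":0},{"grip":0.65,"travel":[0.025,0.025,0.9],"turn":0},{"grip":0.65,"travel":[0.025,0.025,0.9],"turn":0}]'
python3 -m pendant '[{"grip":0.65,"travel":[0,0,0.15],"turn":0},{"grip":0.65,"travel":[0,0,0.3],"turn":0},{"grip":0.65,"travel":[0,0,0.45],"turn":0},{"grip":0.65,"travel":[0,0,0.51],"turn":0},{"grip":0.65,"travel":[0,0,0.51],"turn":0}]'
python3 go.py '[.53,-.127,.010]'
```

```text
time_s: 5.25
tool_pos: [0.5319, 0.1675, 0.0681]
orientation: [-0.002, 0.712, 0.703, -0.003]
ft_force: [-0.6, 0.1, -0.3]
opening: 0.0706
gripper_force: 0.0
time_s: 5.75
tool_pos: [0.5344, 0.1682, 0.0122]
orientation: [-0.0, 0.712, 0.702, -0.0]
ft_force: [-0.1, -0.1, 0.3]
opening: 0.0705
gripper_force: 0.0
5.75 pos [0.5344 0.1682 0.0122] xdir deg 89.2 units [-2.46  -0.003  0.019] F [-0.1 -0.1  0.3] open 0.0705
```

```bash
python3 -m pendant '[{"grip":0.65,"travel":[-0.08,0,0],"turn":0},{"grip":0.65,"travel":[-0.16,0,0],"turn":0},{"grip":0.65,"travel":[-0.25,0,0],"turn":0},{"grip":0.65,"travel":[-0.34,0,0],"turn":0},{"grip":0.65,"travel":[-0.43,0,0],"turn":0},{"grip":0.65,"travel":[-0.52,0,0],"turn":0},{"grip":0.65,"travel":[-0.61,0,0],"turn":0},{"grip":0.65,"travel":[-0.7,0,0],"turn":0},{"grip":0.65,"travel":[-0.78,0,0],"turn":0},{"grip":0.65,"travel":[-0.86,0,0],"turn":0},{"grip":0.65,"travel":[-0.93,0,0],"turn":0},{"grip":0.65,"travel":[-0.96,0,0],"turn":0}]'
cat > look.py <<'E'
from rig import bot
from h import *
import sys
s=bot.get_state();print(s['time_s'],s['tool_pos'].round(4))
for n in('top','side'):
    im,dp=bot.capture(n);c=bot.calibration(n)
    if len(sys.argv)>1: cv2.imwrite(f'pics/{n}_{sys.argv[1]}.png',im[:,:,::-1])
    m=hsv(im,(12,90,60),(28,255,255))&(dp>0);p=depthpts(c,dp,m)
    q=p[(p[:,2]>.03)&(p[:,2]<.045)&(p[:,0]>.45)&(p[:,0]<.62)&(p[:,1]<.2)&(p[:,1]>-.26)][:,:2]
    if len(q)>20: print(n,len(q),cv2.minEnclosingCircle((q*1000).astype(np.float32)))
E
python3 look.py
```

```text
time_s: 6.95
tool_pos: [0.5326, 0.0521, 0.0116]
orientation: [-0.0, 0.712, 0.702, -0.0]
ft_force: [-1.0, 3.3, 3.3]
opening: 0.0703
gripper_force: 1.7
6.95 [0.5326 0.0521 0.0116]
top 205 ((526.61669921875, -4.5176801681518555), 52.07920455932617)
side 747 ((531.60888671875, 0.7824018001556396), 59.15910720825195)
```

```bash
python3 -m pendant '[{"grip":0.65,"travel":[-0.08,0,0],"turn":0},{"grip":0.65,"travel":[-0.16,0,0],"turn":0},{"grip":0.65,"travel":[-0.25,0,0],"turn":0},{"grip":0.65,"travel":[-0.34,0,0],"turn":0},{"grip":0.65,"travel":[-0.43,0,0],"turn":0},{"grip":0.65,"travel":[-0.52,0,0],"turn":0},{"grip":0.65,"travel":[-0.61,0,0],"turn":0},{"grip":0.65,"travel":[-0.7,0,0],"turn":0},{"grip":0.65,"travel":[-0.78,0,0],"turn":0},{"grip":0.65,"travel":[-0.86,0,0],"turn":0},{"grip":0.65,"travel":[-0.93,0,0],"turn":0},{"grip":0.65,"travel":[-0.96,0,0],"turn":0}]'
python3 look.py; python3 go.py '[.5295,-.127,.010]'
```

```text
time_s: 8.25
tool_pos: [0.531, -0.063, 0.0117]
orientation: [0.0, 0.712, 0.702, 0.0]
ft_force: [-0.1, 0.5, -0.3]
opening: 0.0705
gripper_force: 0.5
8.25 [ 0.531  -0.063   0.0117]
top 103 ((492.00628662109375, -105.67217254638672), 24.61184310913086)
side 901 ((529.9033203125, -116.19972229003906), 58.381317138671875)
8.35 pos [ 0.5311 -0.0627  0.0117] xdir deg 89.2 units [-0.536 -0.005  0.015] F [-0.7 -0.1  0.3] open 0.0706
```

```bash
python3 -m pendant '[{"grip":0.65,"travel":[-0.07,0,0],"turn":0},{"grip":0.65,"travel":[-0.15,0,0],"turn":0},{"grip":0.65,"travel":[-0.23,0,0],"turn":0},{"grip":0.65,"travel":[-0.31,0,0],"turn":0},{"grip":0.65,"travel":[-0.39,0,0],"turn":0},{"grip":0.65,"travel":[-0.46,0,0],"turn":0},{"grip":0.65,"travel":[-0.51,0,0],"turn":0},{"grip":0.65,"travel":[-0.53,0,0],"turn":0},{"grip":0.65,"travel":[-0.53,0,0],"turn":0},{"grip":0.65,"travel":[-0.53,0,0],"turn":0}]'
python3 -m pendant '[{"grip":0.65,"travel":[0.05,0,0],"turn":0},{"grip":0.65,"travel":[0.15,0,0],"turn":0},{"grip":0.65,"travel":[0.4,0,0],"turn":0},{"grip":0.65,"travel":[0.6,0,0],"turn":0},{"grip":0.65,"travel":[0.7,0,-0.4],"turn":0},{"grip":0.65,"travel":[0.9,0,-0.8],"turn":0},{"grip":0.65,"travel":[1,0,-1],"turn":0},{"grip":0.65,"travel":[1,0,-1],"turn":0},{"grip":0.65,"travel":[1,0,-1],"turn":0}]'
python3 look.py 5
```

```text
time_s: 9.35
tool_pos: [0.5301, -0.1257, 0.0117]
orientation: [0.0, 0.712, 0.702, -0.0]
ft_force: [-0.9, -0.0, -1.1]
opening: 0.0704
gripper_force: 0.0
time_s: 10.25
tool_pos: [0.5318, -0.0048, 0.1319]
orientation: [0.0, 0.712, 0.703, 0.0]
ft_force: [0.4, 0.3, -0.7]
opening: 0.0704
gripper_force: 0.0
10.25 [ 0.5318 -0.0048  0.1319]
top 586 ((528.9620971679688, -179.2553253173828), 54.081050872802734)
side 996 ((525.3655395507812, -180.5475616455078), 55.29753875732422)
```

View pics/side_5.png

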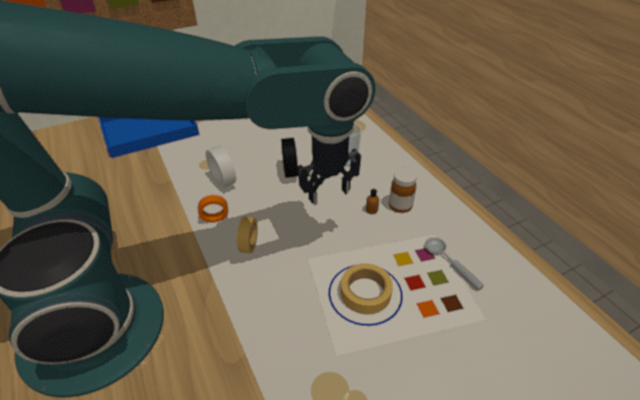

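View pics/top_5.png

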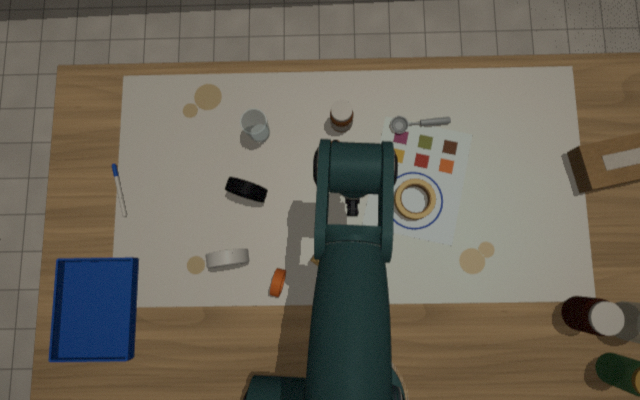

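The tape lies flat inside the ring, centred at about (366,288) in the side view and (414,199) in the top view, and within a few millimetres of the ring's centre. The jars, bottle and spoon are in their places, and the gripper is clear of everything.

```bash
python3 -c "
from rig import bot
print(bot.finish_job())"
```

```text
the job is handed in; nothing more can be done
None
```

The job is handed in: I tipped the tape over where it stood and pushed it flat into the blue ring, where it measured within about 4 mm of the centre; the jars, bottle and spoon looked undisturbed, though no verdict came back.

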